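# Lift the flat mirror onto its drying stand with the scraper

### The arm

A 6-joint arm with a two-finger parallel gripper is mounted at the origin on the work surface. World frame = base frame: x ahead of the robot, y to its left, z up, the work surface at z = 0. Lengths are in m, angles in rad, forces in N, time in s.
With the tool pointing down it reaches from about 0.375 to 0.975 m from the base axis. Payload 3.8 kg.
Tool frame: the origin (TCP) lies midway between the tips of the shut fingers; the grasp point (between the pads) lies 19 mm behind it (robot.grip_depth is the distance from the TCP to the grasp point, in m); z points along the fingers, y is the line along which they close (so a half turn about z gives the same grasp; the last joint's range is limited). The gripper opens to 88 mm and grips with 3 to 60 N. Pads are 18 mm wide; open, the fingers measure 123 mm over their backs; the gripper's body (75 mm by 187 mm) begins 45 mm behind the grasp point.
Start: joints at [-1.245, 0.264, 1.604, -0, 1.274, -0.037], TCP at [0.24, -0.631, 0.239] pointing down, gripper open.
Joint ranges: [-2.63, 2.63], [-0.94, 2.18], [0.31, 2.57], [-1.31, 4.45], [0, 2.66], [-2.55, 2.55]. Speed limits (rad/s): [2.57, 2.57, 3.14, 3.14, 3.14, 3.14].

### API

Orientations are given as a unit quaternion [x, y, z, w].
In Python, from bench import robot gives the robot as it stands.
- The arm moves only by the tool step_arm, never from a script. Its arguments are lists of equal length, an entry for each row: "translation": the shift along the tool's x, y, z in mm, a list of three; "turn": the turn about the tool's z in degrees; "claw": the opening, from 0 (shut) to 1 (fully open). A call has 1 to 8 rows; each row is the pose to reach, as a shift and turn from the pose commanded when the call began, along the tool's axes at that moment; what a row does not reach only later rows make up. A row lasts 1/10 s, in which the tool goes at most 50 mm and 8.59 degrees, less where a joint would pass 70% of its speed; a pose out of reach is approached as far as the arm can. A call with a gripper value outside its range is refused whole. The fingers move at their own pace and stop on an object; the grip force is fixed at half the most. Time passes only in rows, so rows that repeat a pose let the fingers close. It gives the time, the measured TCP pose, the force, the opening and the grip force at its end, in the units of the state.
- robot.state(): the state, without advancing time (a new reading comes with each control period).
- robot.capture(name): name is "side" or "top"; returns a dict with "img" (384x512x3 uint8, red, green, blue), "depth" (384x512 float32, m along the optical axis (not along the pixel's ray), 0 where there is no reading), "vertical_fov" (degrees; the focal length in pixels is half the picture's height over the tangent of half this angle, whatever the lens; pixels are square), "cx", "cy" (the principal point, pixels), "origin" and "attitude" of the camera in the world. Camera axes: x right, y down, z forward; pixel columns grow to the right and rows downward; lengths in m; the calibration is good to about 2 mm. A picture is of the moment at which its call begins.
- robot.hand_in(): hands the job in; it is judged then, once.
Trained networks look in a picture, given as the dict that the camera call returned (one of the last four; its "shot" number tells which), for a name from the list of things; names that differ only in an ending like _2 or _b are one class to them, and where a whole thing is asked for, a point or a joint stands for the part that bears it (a point fixed in the world has none). Each returns a list of dicts, best first, with "score" (0 to 1); they miss things now and then, are a little off and sometimes report something else, mostly with a low value. They report only what shows in the picture. A call takes as long as a camera call. They do not tell look-alikes from the thing itself.
- robot.recognise(label, picture): "centre" ([column, row] in pixels, amid what is visible of it).
The state is a dict: "t": time; "q": joint angles; "qvel": joint speeds; "tau": joint torques, N m; "tool_pos": TCP position; "orientation": TCP orientation; "force": force on the tool from outside, world axes, zero at the start; "ft_torque": the same for the moment, N m; "finger_gap": finger opening in m; "gripper_force": force on a finger pad.
Only numpy, scipy, OpenCV 4.12 (cv2) and the standard library are available. Lean on these libraries where they do the work, as an engineer would, in place of code of your own. Each camera call takes 0.05 s, during which the arm holds its last target. There are 200 camera calls.

### The job

The flat steel mirror is lying on the glass corner shelf: slide the blade of the flat scraper under it, between its two rubber strips, lift it on the blade and set it down gently, centred across the two narrow rails of the raised drying stand with its rubber strips hanging outside them. Then draw the blade out and lay the scraper back flat on the rubber mat. Do not touch the mirror with the gripper or arm, keep it about level and off the ledge, and leave the other toiletries where they are.

Things in the scene. Friction and masses are not known exactly. Their poses are not given: they have to be found in the camera images.
- lifter: Flat scraper (spatula), 213 mm long. Origin: in its underside plane, below the grip point; x points handle to blade edge, z up. Steel blade x 50 to 165 mm, 50 wide, 2.5 thick, underside z = 0. Neck slopes from x 52, z 0 to x 30, z 35. Grey handle x -48 to 32, 18 wide, 14 tall, centre z = 36, with a foot down to z = 0 at its rear end. It stands level on blade and foot.
- lifter_grip (a point): Where to grasp the scraper: middle of the handle, x = 0, z = 36 mm in the scraper's frame; close the fingers across y (18 mm).
- lifter_blade (a point): Centre of the blade's underside, x = 107.5 mm, z = 0 in the scraper's frame.
- lifter_tip (a point): Middle of the blade's front edge at the underside, x = 165 mm, z = 0 in the scraper's frame.
- mirror: Flat steel mirror, 120 mm (x) by 140 (y), 14 high, about 200 g. Origin: centre of the underside of its rubber strips. Plate at z = 10 to 14 mm; below it two strips along x, 110 long, 8 wide, 10 high, centred at y = -62 and +62. Between them a tunnel 116 wide, 10 high, open at both x ends; enter at the -x end, which faces the shelf's open edge.
- shelf: Fixed clear glass corner shelf, 300 mm (x) by 340 (y), top at z = 70 mm, 10 thick, on four steel legs. Origin: under its centre, on the ledge. A thin steel railing up to z = 99 runs along its +x and +y edges; the -x edge and the -y edge (nearest the mirror) are open.
- stand: Fixed steel stand, origin on the ledge under its centre. Two rails along x, 130 mm long, 6 wide, 8 tall, centred at y = -38 and +38, tops at z = 90, on thin posts at x = -55 and +55. The gap between them (70) is open at both ends and down to a base plate 8 high; the -x end faces mid-table. With the mirror seated its origin is 10 below the rail tops, its x along the rails.
- stand_top (a point): Centre of the stand between the rails at the height of their tops (90 mm); axes as the stand.
- mat: Fixed black rubber mat, 260 mm (x) by 150 mm (y), 3 mm thick; origin under its centre. The scraper lies on it at the start and goes back there.
- caddy: Bystander on the shelf: white round plastic caddy with grey flip lid, 88 mm across, 81 mm high; origin under its centre.
- brush_holder: Bystander on the shelf: white ceramic toothbrush holder, 72 mm across, 90 mm high, with two brushes up to 182 mm high; origin under its centre.
- hair_clip: Bystander on the shelf beside the mirror: blue plastic hair clip, 70 x 20 x 23 mm; origin under its centre.
- shampoo: Bystander on the ledge: white bottle, 64 mm across, 190 mm high; origin under its centre.
- jar: Bystander on the ledge: amber jar, 70 mm across, 80 mm high; origin under its centre.
- tumbler: Bystander on the ledge: white ceramic tumbler, 72 mm across, 100 mm high; origin under its centre.
- nail_brush: Bystander on the ledge: wooden nail brush, 95 x 40 x 33 mm; origin under its centre.
Not all that is in view belongs to the job. What is shaped like the stand but purple is not meant. Leave any pink look-alike of the lifter alone.

How it is judged:
By the outcome, as a careful person would: the job done as asked, in the order asked, and still so for the second after the job is handed in, with the robot touching nothing.
It also fails if it takes over 72 s, if anything falls off the work surface, if the arm or the gripper's body presses on something with over 40 N, if the wrist force passes 120 N, or if a joint passes its speed limit or range.

## Working session

There is one attempt and no reset: what is moved stays moved. The work goes in short steps, Python scripts to look and compute and a tool call to move; the robot and the scene stay as the last step left them, time stands still between calls to the robot, and variables do not carry over. Pictures are saved under pics/ and viewed, at most 10 in all, crops included, and the job is handed in when it is done.

Besides the shell and the picture viewer there is one more tool, called after "Request:" by a JSON object that holds its "name" and its "arguments". step_arm: Moves the arm, as the interface text tells. Its arguments: {"type":"object","properties":{"translation":{"type":"array","items":{"type":"array","items":{"type":"number"}}},"turn":{"type":"array","items":{"type":"number"}},"claw":{"type":"array","items":{"type":"number"}}},"required":["translation","turn","claw"]}

```bash
mkdir -p pics; cat > h.py <<'E'
import numpy as np,cv2
from scipy.spatial.transform import Rotation as R
from bench import robot
def rot(a):
    a=np.array(a); return R.from_quat(a).as_matrix() if a.size==4 else a.reshape(3,3)
def cloud(c):
    h,w=c["depth"].shape; f=h/2/np.tan(np.radians(c["vertical_fov"])/2)
    v,u=np.mgrid[:h,:w]; d=c["depth"]
    p=np.stack([(u-c["cx"])/f*d,(v-c["cy"])/f*d,d],-1)
    P=p@rot(c["attitude"]).T+np.array(c["origin"]); P[d==0]=np.nan
    return P
def save(n,img,box=None,k=1):
    if box: img=img[box[1]:box[3],box[0]:box[2]]
    cv2.imwrite("pics/"+n+".png",cv2.resize(img[...,::-1],None,fx=k,fy=k,interpolation=cv2.INTER_CUBIC))
def state():
    s=robot.state(); print({k:np.round(s[k],4).tolist() for k in("t","tool_pos","orientation","force","finger_gap","gripper_force","q")})
    return s
E
python3 - <<'E'
from h import *
state()
ims=[]
for n in("top","side"):
    c=robot.capture(n);P=cloud(c);ims.append(c["img"]);np.savez(n,img=c["img"],P=P)
    print(n,c["origin"],np.round(rot(c["attitude"]),3).tolist(),c["vertical_fov"],c["cx"],c["cy"],c["depth"].shape)
    for l in("lifter","lifter_grip","lifter_blade","mirror","shelf","stand","mat","caddy","hair_clip","brush_holder","shampoo","jar","tumbler","nail_brush"):
        for r in robot.recognise(l,c)[:3]:
            u,v=np.round(r["centre"]).astype(int); print(l,round(r["score"],2),u,v,np.round(P[v,u],3))
    save(n+"0",c["img"],k=1.5)
E
```

```text
{'t': 0.0, 'tool_pos': [0.2393, -0.6304, 0.2374], 'orientation': [0.9836, 0.1804, -0.0002, -0.0011], 'force': [-0.0723, -0.1698, 0.4626], 'finger_gap': 0.0881, 'gripper_force': 0.0, 'q': [-1.2449, 0.2647, 1.6053, -0.0, 1.2737, -0.0369]}
top [3.24581708e-01 4.21938617e-04 1.42052162e+00] [[0.013, -0.994, 0.108], [-1.0, -0.011, 0.023], [-0.022, -0.108, -0.994]] 50.23682351999039 258.60493366526384 190.03183275372444 (384, 512)
lifter 0.97 172 253 [ 0.257  0.33  -0.004]
lifter_grip 0.72 267 175 [0.531 0.005 0.007]
lifter_grip 0.7 173 254 [0.254 0.325 0.005]
lifter_grip 0.55 359 190 [ 0.482 -0.313  0.009]
lifter_blade 0.93 172 254 [0.254 0.327 0.008]
lifter_blade 0.87 266 177 [0.524 0.008 0.004]
mirror 0.91 162 163 [0.557 0.355 0.082]
shelf 0.77 142 160 [0.568 0.425 0.073]
stand 0.81 416 141 [ 0.655 -0.512  0.011]
stand 0.72 359 188 [ 0.488 -0.312  0.015]
stand 0.57 368 257 [ 0.254 -0.34   0.011]
mat 0.92 262 188 [0.486 0.022 0.003]
caddy 0.6 113 190 [0.457 0.487 0.153]
caddy 0.45 135 131 [0.664 0.449 0.086]
hair_clip 0.51 134 133 [0.658 0.452 0.084]
brush_holder 0.91 104 151 [0.588 0.53
[... 479 characters left out ...]
.526 -0.002  0.004]
lifter_blade 0.59 322 295 [0.254 0.331 0.   ]
mirror 0.74 223 275 [0.549 0.335 0.086]
mirror 0.32 245 202 [ 0.522 -0.002  0.01 ]
shelf 0.85 211 308 [0.57  0.432 0.071]
stand 0.93 320 143 [ 0.256 -0.328  0.01 ]
stand 0.78 227 108 [ 0.656 -0.522  0.006]
stand 0.66 261 141 [ 0.492 -0.325  0.006]
mat 0.77 252 209 [ 0.496  0.019 -0.001]
caddy 0.57 250 332 [0.451 0.524 0.152]
hair_clip 0.73 241 201 [ 0.538 -0.009  0.005]
hair_clip 0.45 177 310 [0.659 0.453 0.087]
hair_clip 0.39 262 143 [ 0.487 -0.312  0.008]
brush_holder 0.97 197 333 [0.588 0.525 0.119]
jar 0.88 172 220 [0.744 0.14  0.069]
tumbler 0.8 181 170 [ 0.757 -0.073  0.08 ]
nail_brush 0.59 283 165 [ 0.397 -0.169  0.037]
```

View pics/top0.png

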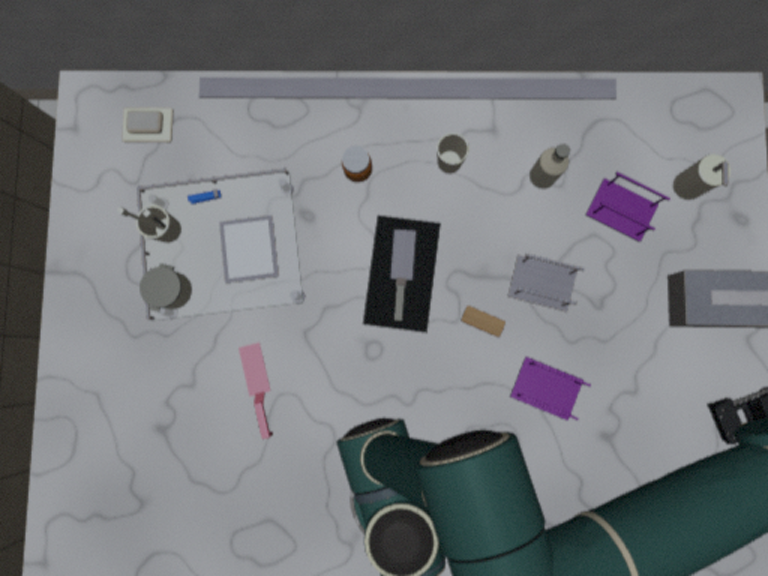

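View pics/side0.png

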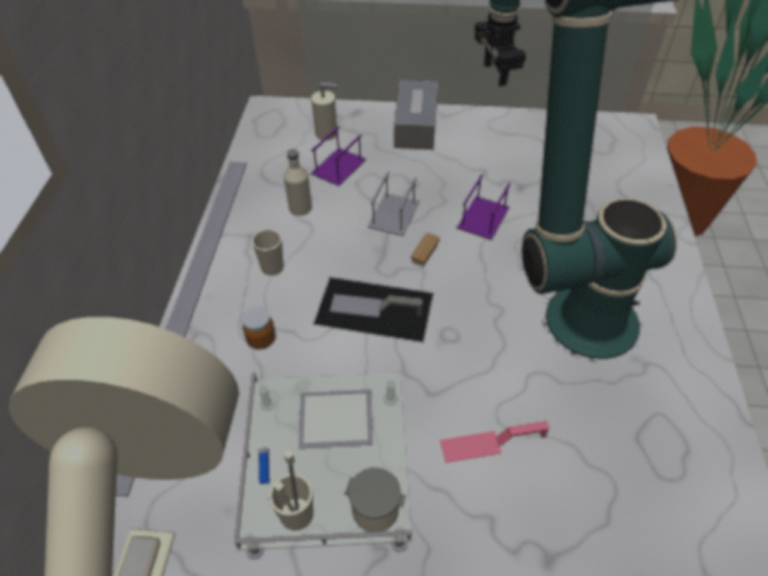

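Lifters: the pink one at top (172,253) is the look-alike. The grey steel one on the mat at (267,175) fits. Stands: purple ones at (416,141) and (368,257) are not meant. The grey steel one at (361,188) is the stand. I'll confirm this in an enlarged crop.

```bash
python3 - <<'E'
from h import *
t=np.load("top.npz");s=np.load("side.npz")
a=t["img"][135:235,235:395];b=t["img"][108:218,88:248];
a=cv2.resize(a,None,fx=4.5,fy=4.5,interpolation=3);b=cv2.resize(b,(720,300//1))
save("cr1",t["img"],(235,130,400,230),4.8)
save("cr2",t["img"],(85,105,215,220),5)
P=t["P"]
for n,(u0,v0,u1,v1) in dict(mirror=(152,150,178,182),shelf=(152,195,190,200),mat=(250,150,258,200)).items():
    z=P[v0:v1,u0:u1,2];print(n,np.nanmedian(z),np.nanstd(z))
# side crops stand
save("cr3",s["img"],(195,100,305,235),4.4)
E
```

```text
mirror 0.08406977585911779 0.0027439774190727018
shelf 0.06985842941186493 0.002768587604301663
mat 0.0035640637106990614 0.0029646057591146036
```

View pics/cr1.png

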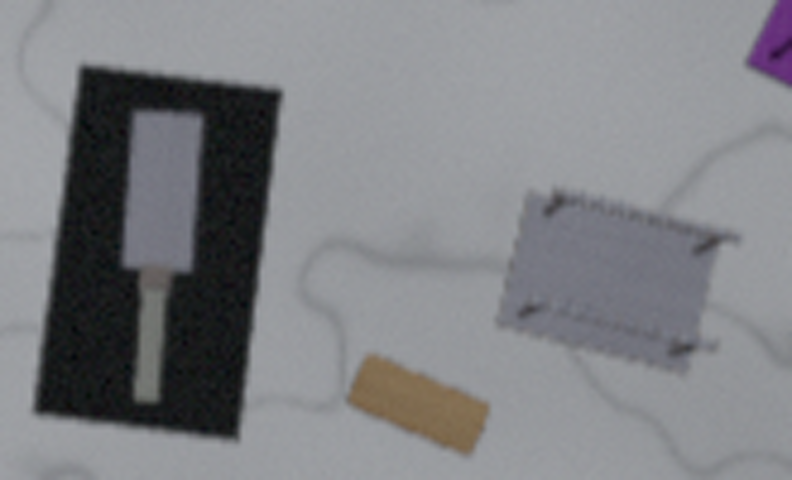

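View pics/cr2.png

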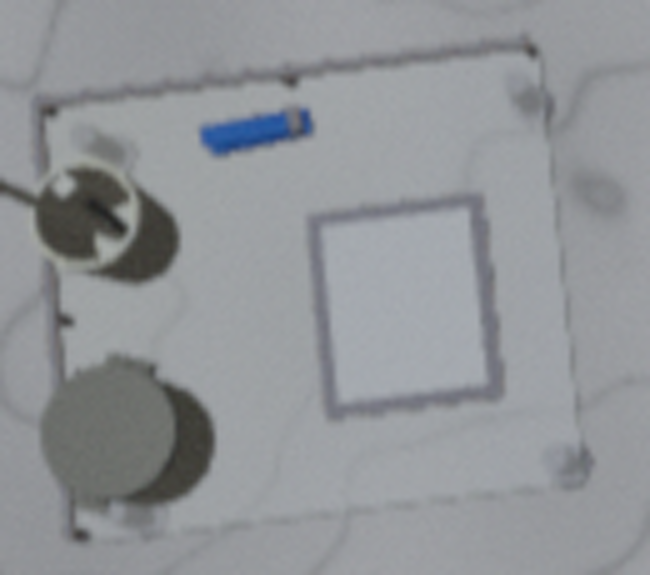

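View pics/cr3.png

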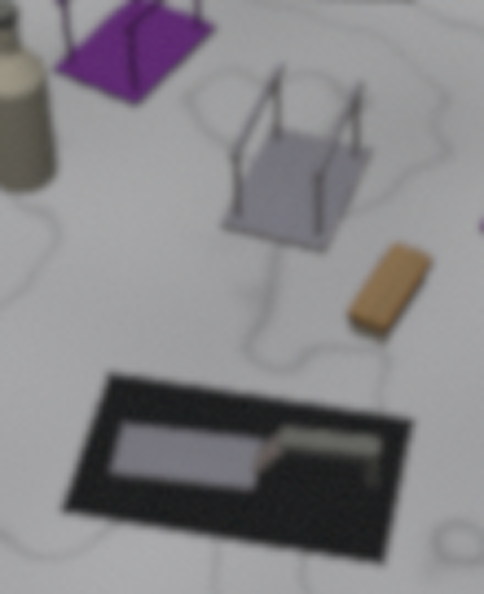

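Crop cr1 shows the grey scraper (blade about (165,190), handle down to (150,400)) and the grey stand (520–720, 190–370), as described. cr2 shows the mirror: its short side (mirror x) runs along world y, and its −x end faces the shelf's open −y edge. Next I'll fit the exact poses.

```bash
cat >> h.py <<'E'
def onplane(c,uv,z):
    h=384;f=h/2/np.tan(np.radians(c["vertical_fov"])/2);uv=np.asarray(uv,float).reshape(-1,2)
    d=np.c_[(uv[:,0]-c["cx"])/f,(uv[:,1]-c["cy"])/f,np.ones(len(uv))]@rot(c["attitude"]).T
    o=np.array(c["origin"]);return (o+d*((z-o[2])/d[:,2])[:,None])[:,:2]
def rect(c,mask,box,z,label):
    K=4;m=np.zeros(mask.shape,np.float32);u0,v0,u1,v1=box;m[v0:v1,u0:u1]=mask[v0:v1,u0:u1]
    m=(cv2.resize(m[v0:v1,u0:u1],None,fx=K,fy=K,interpolation=1)>.5).astype(np.uint8)
    cs=cv2.findContours(m,cv2.RETR_EXTERNAL,cv2.CHAIN_APPROX_NONE)[0];q=max(cs,key=cv2.contourArea)[:,0]
    q=cv2.convexHull(q)[:,0]
    uv=(q+.5)/K-.5+[u0,v0]
    w=onplane(c,uv,z);(cc,s,a)=cv2.minAreaRect((w*1000).astype(np.float32))
    print(label,"c",np.round(cc,1),"size",np.round(s,1),"ang",round(a,1));return cc,s,a
E
python3 - <<'E'
from h import *
P=np.load("top.npz")["P"]
ims=[robot.capture("top") for _ in range(4)];c=ims[-1]
I=np.mean([i["img"] for i in ims],0);D=np.median([i["depth"] for i in ims],0);c["depth"]=D;P=cloud(c)
np.savez("topm",I=I,P=P)
g=I.mean(2);bl=I[...,2]-I[...,1]
for n,(u,v) in dict(glass=(185,190),border=(149,165),inner=(165,165),base=(361,190),table=(330,170),blade=(268,170),handle=(266,200),neck=(267,187),mat=(255,180)).items(): print(n,np.round(I[v,u]))
rect(c,g>70,(250,147,283,190),.0055,"blade")
rect(c,g>70,(259,189,275,217),.046,"handle")
rect(c,g<60,(240,140,296,224),.003,"mat")
rect(c,bl>4,(140,135,192,195),.084,"mirror")
rect(c,bl>4,(334,162,392,212),.008,"standbase")
# rails from depth
Z=P[...,2];m=(Z>.07)&(Z<.1);m[:160]=0;m[215:]=0;m[:,:330]=0;m[:,395:]=0
print(m.sum());print(np.round(P[m][::3],3).tolist())
b=P[175:222,440:512];print("box z",np.nanpercentile(b[...,2],[5,50,95]),"ymax",np.nanmax(b[...,1][b[...,2]>.03]),"xr",np.nanpercentile(b[...,0][b[...,2]>.03],[1,99]))
E
```

```text
glass [158. 161. 166.]
border [118. 120. 129.]
inner [164. 169. 174.]
base [116. 117. 126.]
table [152. 154. 158.]
blade [118. 119. 129.]
handle [115. 117. 113.]
neck [102.  97.  96.]
mat [23. 25. 23.]
blade c [545.9   0.6] size [ 53.8 132. ] ang 86.5
handle c [437.1   7.6] size [19.9 84.7] ang 87.2
mat c [507.6   2.7] size [147.5 256.8] ang 83.4
mirror c [541.5 332.2] size [182.  153.4] ang 1.8
standbase c [ 496.3 -328.8] size [173.1 147.5] ang 69.5
177
[[0.539, -0.268, 0.085], [0.538, -0.276, 0.091], [0.535, -0.271, 0.087], [0.535, -0.279, 0.093], [0.536, -0.29, 0.087], [0.532, -0.281, 0.085], [0.532, -0.289, 0.09], [0.532, -0.299, 0.09], [0.529, -0.294, 0.085], [0.528, -0.302, 0.093], [0.529, -0.312, 0.089], [0.526, -0.306, 0.086], [0.525, -0.315, 0.093], [0.525, -0.325, 0.091], [0.523, -0.319, 0.086], [0.522, -0.328, 0.09], [0.522, -0.338, 0.092], [0.52, -0.333, 0.085], [0.519, -0.341, 0.091], [0.519, -0.351, 0.09], [0.516, -0.345, 0.087], [0.516, -0.354, 0.091], [0.516, -0.364, 0.09], [0.513, -0.36, 0.09], [0.512, -0.37, 0.092], [0.513, -0.38, 0.09], [0.509, -0.376, 0.093], [0.509, -0.386, 0.091], [0.509, -0.381, 0.073], [0.506, -0.386, 0.091], [0.466, -0.25, 0.088], [0.462, -0.25, 0.089], [0.462, -0.259, 0.091], [0.463, -0.269, 0.089], [0.46, -0.26, 0.087], [0.459, -0.269, 0.09], [0.459, -0.279, 0.091], [0.456, -0.273, 0.088], [0.456, -0.282, 0.091], [0.456, -0.292, 0.089], [0.453, -0.285, 0.088], [0.453, -0.295, 0.09], [0.453, -0.304, 0.093], [0.45, -0.297, 0.092], [0.45, -0.307, 0.092], [0.45, -0.317, 0.091], [0.447, -0.311, 0.09], [0.447, -0.32, 0.093], [0.447, -0.33, 0.092], [0.444, -0.326, 0.092], [0.444, -0.336, 0.091], [0.441, -0.333, 0.089], [0.441, -0.343, 0.09], [0.44, -0.352, 0.094], [0.437, -0.349, 0.091], [0.437, -0.359, 0.092], [0.438, -0.369, 0.09], [0.434, -0.365, 0.092], [0.435, -0.375, 0.089]]
box z [-0.00029626  0.08975336  0.09346158] ymax -0.36837808059790894 xr [0.38937056 0.5066213 ]
```

```bash
python3 - <<'E'
from h import *
d=np.load("topm.npz");I=d["I"];P=d["P"];Z=P[...,2];g=I.mean(2)
c=robot.capture("top")
for t in(136,142): rect(c,g<t,(140,140,192,192),.084,"mirror%d"%t)
# mirror by depth
m=np.zeros(Z.shape,bool);m[138:195,140:195]=True;m&=(Z>.0775)&(Z<.095)
rect(c,m,(140,138,195,195),.084,"mirror depth")
rect(c,(Z>.06),(85,105,222,222),.07,"shelf+")
# stand rails
m=(Z>.083)&(Z<.1);m[:160]=0;m[215:]=0;m[:,:330]=0;m[:,395:]=0
Q=P[m][:,:2]*1000;th=np.radians(75);
L=np.polyfit(Q[:,1],Q[:,0],1);s=np.where(Q[:,0]>np.polyval(L,Q[:,1]),1,0)
fs=[cv2.fitLine(Q[s==k].astype(np.float32),cv2.DIST_HUBER,0,.01,.01).ravel() for k in(0,1)]
for f in fs: print("rail dir",np.degrees(np.arctan2(f[1],f[0])),f[2:])
cc=cv2.minAreaRect(Q.astype(np.float32));print("rails rect",cc)
b=P[165:230,430:512];k=(b[...,2]>.05)&(b[...,2]<.12)&(b[...,1]<-.55)
q=b[k][:,:2]*1000;print("box rect",cv2.minAreaRect(q.astype(np.float32)),np.percentile(q,[1,99],axis=0),cv2.boxPoints(cv2.minAreaRect(q.astype(np.float32))))
s=c and cloud(robot.capture("side"))
# side cross-check of rails and mirror
Zs=s[...,2];k=(Zs>.083)&(Zs<.1)&(s[...,0]>.4)&(s[...,0]<.57)&(s[...,1]<-.22)&(s[...,1]>-.42);print("side rails",cv2.minAreaRect((s[k][:,:2]*1000).astype(np.float32)))
k=(Zs>.0775)&(Zs<.095)&(s[...,0]>.46)&(s[...,0]<.64)&(s[...,1]<.44)&(s[...,1]>.26);print("side mirror",k.sum(),cv2.minAreaRect((s[k][:,:2]*1000).astype(np.float32)),np.median(s[k],0))
E
```

```text
mirror136 c [548.2 341.3] size [141.6 122.4] ang 7.8
mirror142 c [547.1 341.5] size [143.9 123.6] ang 7.4
mirror depth c [546.4 342.3] size [142.4 122.4] ang 7.8
shelf+ c [558.5 425.6] size [310.7 376.4] ang 7.6
rail dir 75.96293 [ 448.87164 -311.07907]
rail dir 75.96757 [ 522.544   -329.22818]
rails rect ((485.810791015625, -321.24371337890625), (129.5831756591797, 82.04733276367188), 76.15103912353516)
box rect ((449.3125305175781, -702.1815185546875), (194.40753173828125, 120.11370849609375), 89.9886245727539) [[ 389.49410285 -780.86452439]
 [ 506.62243327 -605.88124873]] [[ 389.2364  -799.3734 ]
 [ 509.3501  -799.3972 ]
 [ 509.38867 -604.9896 ]
 [ 389.27496 -604.9658 ]]
side rails ((486.4676513671875, -318.7535400390625), (136.50344848632812, 83.81138610839844), 76.37234497070312)
side mirror 1805 ((551.941162109375, 344.3230895996094), (150.00732421875, 122.76957702636719), 7.915573596954346) [0.54629875 0.347679   0.08437709]
```

```bash
cat >> h.py <<'E'
def go(x,y,z,yaw,s=None):
    s=s or robot.state();M=R.from_quat(s["orientation"]).as_matrix()
    y0=np.degrees(np.arctan2(M[1,0],M[0,0]))
    d=M.T@(np.array([x,y,z])-np.array(s["tool_pos"])*1000)
    print("shift",np.round(d,1),"turn",round((y0-yaw+180)%360-180,1),"yaw",round(y0,2),"tilt",np.round(M[:,2],4))
E
python3 -c "
from h import *
go(445,7,140,-3.3)"
```

```text
shift [ 418.5 -523.6   98.7] turn 24.1 yaw 20.79 tilt [ 0. -0. -1.]
```

Request:
{"name": "step_arm", "arguments": {"translation": [[31,-39,0],[62,-78,0],[93,-117,0],[124,-156,0],[155,-195,0],[186,-234,0],[217,-273,0],[248,-312,0]], "turn": [3,6,9,12,15,18,21,24], "claw": [0.6,0.6,0.6,0.6,0.6,0.6,0.6,0.6]}}

```text
t: 2.6
tool_pos: [0.3609, -0.2495, 0.239]
orientation: [1.0, -0.029, 0.001, 0.0]
force: [0.8, 0.4, 0.3]
finger_gap: 0.0529
gripper_force: 0.0
```

```bash
python3 -c "
from h import *
state();go(445,7,120,-3.3)"
```

```text
{'t': 2.6, 'tool_pos': [0.3609, -0.2495, 0.239], 'orientation': [0.9996, -0.0295, 0.0005, 0.0002], 'force': [0.8101, 0.3598, 0.2503], 'finger_gap': 0.0529, 'gripper_force': 0.0, 'q': [-0.6619, -0.1985, 2.0801, 0.0002, 1.259, 0.9677]}
shift [  68.7 -261.1  119. ] turn -0.1 yaw -3.38 tilt [ 1.e-03 -5.e-04 -1.e+00]
```

Request:
{"name": "step_arm", "arguments": {"translation": [[11,-43,0],[22,-86,0],[34,-130,10],[45,-172,30],[57,-216,60],[69,-261,100],[69,-261,119],[69,-261,119]], "turn": [0,0,0,0,0,0,0,0], "claw": [0.6,0.6,0.6,0.6,0.6,0.6,0.6,0.6]}}

```text
t: 3.4
tool_pos: [0.4409, 0.0072, 0.1159]
orientation: [1.0, -0.026, -0.004, -0.0]
force: [-0.7, -0.2, -0.4]
finger_gap: 0.0528
gripper_force: 0.0
```

```bash
python3 -c "
from h import *
state();go(445,7,20,-3.3)"
```

```text
{'t': 3.4, 'tool_pos': [0.4409, 0.0072, 0.1159], 'orientation': [0.9996, -0.0263, -0.0041, -0.0002], 'force': [-0.7301, -0.2, -0.4285], 'finger_gap': 0.0528, 'gripper_force': 0.0, 'q': [-0.0403, -0.0645, 2.205, 0.0003, 1.0092, 1.5829]}
shift [ 4.9  0.  95.8] turn 0.3 yaw -3.01 tilt [-8.1e-03  6.0e-04 -1.0e+00]
```

Request:
{"name": "step_arm", "arguments": {"translation": [[0,0,0],[0,0,25],[0,0,50],[0,0,75],[0,0,90],[0,0,98],[0,0,98],[0,0,98]], "turn": [0,0,0,0,0,0,0,0], "claw": [0.6,0.6,0.6,0.6,0.6,0.6,0.6,0.6]}}

```text
t: 4.2
tool_pos: [0.4456, 0.0047, 0.0231]
orientation: [1.0, -0.029, 0.001, 0.0]
force: [0.7, 0.5, -1.1]
finger_gap: 0.053
gripper_force: 0.0
```

```bash
python3 -c "
from h import *
state();go(445,7,20,-3.3)
c=robot.capture('top');save('g1',c['img'],(225,120,325,240),5);state()"
```

```text
{'t': 4.2, 'tool_pos': [0.4456, 0.0047, 0.0231], 'orientation': [0.9996, -0.0285, 0.0013, 0.0001], 'force': [0.6753, 0.5073, -1.0823], 'finger_gap': 0.053, 'gripper_force': 0.0, 'q': [-0.0452, 0.0822, 2.2673, -0.0001, 0.7896, 1.5827]}
shift [-0.7 -2.2  3.1] turn 0.0 yaw -3.27 tilt [ 2.5e-03 -2.0e-04 -1.0e+00]
{'t': 4.25, 'tool_pos': [0.4457, 0.0049, 0.0232], 'orientation': [0.9996, -0.0284, 0.0014, 0.0], 'force': [-0.5977, 0.178, 0.7461], 'finger_gap': 0.0526, 'gripper_force': 0.0, 'q': [-0.0449, 0.0819, 2.2673, -0.0001, 0.7895, 1.5827]}
```

View pics/g1.png

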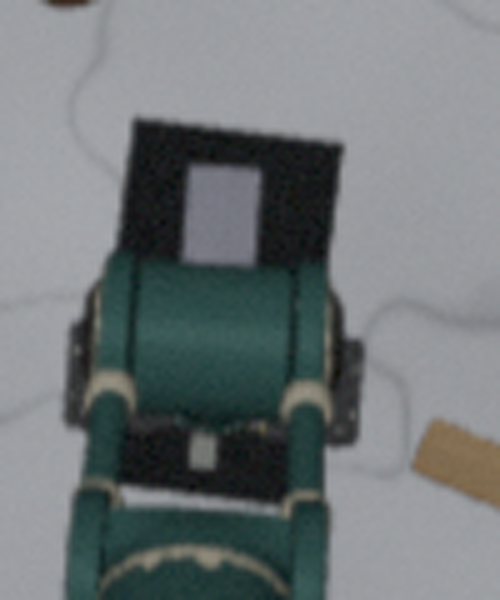

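The gripper straddles the handle, with the blade ahead at (222,215) and the handle end at (203,452). I'll make a small correction and close.

Request:
{"name": "step_arm", "arguments": {"translation": [[-1,-2,3],[-1,-2,3],[-1,-2,3],[-1,-2,3],[-1,-2,3],[-1,-2,3],[-1,-2,3],[-1,-2,3]], "turn": [0,0,0,0,0,0,0,0], "claw": [0.6,0.6,0,0,0,0,0,0]}}

```text
t: 5.05
tool_pos: [0.4433, 0.0075, 0.0187]
orientation: [1.0, -0.028, -0.0, -0.0]
force: [-0.4, -0.4, -0.0]
finger_gap: 0.0173
gripper_force: 30.0
```

```bash
python3 -c "
from h import *
state();go(445,7,120,-3.3)"
```

```text
{'t': 5.05, 'tool_pos': [0.4433, 0.0075, 0.0187], 'orientation': [0.9996, -0.028, -0.0001, -0.0], 'force': [-0.442, -0.366, -0.041], 'finger_gap': 0.0173, 'gripper_force': 29.9715, 'q': [-0.0394, 0.0877, 2.2723, 0.0001, 0.7817, 1.5874]}
shift [   1.7    0.4 -101.3] turn 0.1 yaw -3.21 tilt [-2.e-04  1.e-04 -1.e+00]
```

Request:
{"name": "step_arm", "arguments": {"translation": [[0,0,-15],[0,0,-50],[0,0,-90],[0,0,-120],[20,0,-120],[40,-10,-120],[60,-20,-120],[80,-30,-120]], "turn": [0,0,0,-6,-14,-22,-30,-38], "claw": [0,0,0,0,0,0,0,0]}}

```text
t: 5.85
tool_pos: [0.5252, 0.0331, 0.1384]
orientation: [0.953, 0.302, -0.0, -0.0]
force: [0.3, 0.4, -1.9]
finger_gap: 0.0177
gripper_force: 30.0
```

```bash
python3 -c "
from h import *
state();go(580,99,140,97.7)"
```

```text
{'t': 5.85, 'tool_pos': [0.5252, 0.0331, 0.1384], 'orientation': [0.9534, 0.3016, -0.0004, -0.0], 'force': [0.3271, 0.4128, -1.8528], 'finger_gap': 0.0177, 'gripper_force': 29.9695, 'q': [0.0156, 0.0703, 2.0232, -0.0002, 1.0488, 0.9738]}
shift [ 82.8 -22.4  -1.7] turn -62.6 yaw 35.1 tilt [-7.e-04 -1.e-04 -1.e+00]
```

Request:
{"name": "step_arm", "arguments": {"translation": [[12,-3,0],[24,-6,0],[36,-9,0],[48,-12,0],[60,-16,0],[72,-19,0],[83,-22,0],[83,-22,0]], "turn": [-8,-16,-24,-32,-40,-48,-56,-62.6], "claw": [0,0,0,0,0,0,0,0]}}

```text
t: 6.65
tool_pos: [0.581, 0.0992, 0.1382]
orientation: [0.658, 0.753, -0.0, -0.0]
force: [-0.8, -0.9, -1.4]
finger_gap: 0.0178
gripper_force: 30.0
```

Request:
{"name": "step_arm", "arguments": {"translation": [[0,0,0],[0,0,0]], "turn": [0,0], "claw": [0,0]}}

```text
t: 6.85
tool_pos: [0.58, 0.0982, 0.1381]
orientation: [0.661, 0.75, -0.0, -0.0]
force: [0.6, 0.2, -1.1]
finger_gap: 0.0177
gripper_force: 30.0
```

```bash
cat >> h.py <<'E'
def blade(s=None,cam="side",n=4,zlo=.05):
    "fit of blade in lifter-ish frame: points near expected blade"
    s=s or robot.state();M=R.from_quat(s["orientation"]).as_matrix();o=np.array(s["tool_pos"])
    out=[]
    for _ in range(n):
        P=cloud(robot.capture(cam)).reshape(-1,3);L=(P-o)@M;L[:,2]*=-1;L=L*1000
        out.append(L)
    L=np.vstack(out);L=L[~np.isnan(L).any(1)]
    return L
E
python3 - <<'E'
from h import *
state();go(580,99,89.5,97.7)
for cam in("side","top"):
    L=blade(cam=cam)
    k=(L[:,0]>58)&(L[:,0]<158)&(abs(L[:,1])<22)&(abs(L[:,2]+13)<16);q=L[k]
    A=np.c_[q[:,0]-107,q[:,1],np.ones(len(q))];co=np.linalg.lstsq(A,q[:,2],rcond=None)[0]
    print(cam,k.sum(),"pitch deg",np.degrees(co[0]),"roll",np.degrees(co[1]),"top z at mid rel TCP",co[2])
    k=(L[:,0]>70)&(L[:,0]<190)&(abs(L[:,1])<60)&(abs(L[:,2]+13)<16);q=L[k]
    if len(q):r=cv2.minAreaRect(q[:,:2].astype(np.float32));print(r,np.percentile(q[:,0],[99,100]),np.percentile(q[:,1],[1,99]))
E
```

```text
{'t': 6.85, 'tool_pos': [0.58, 0.0982, 0.1381], 'orientation': [0.6611, 0.7503, -0.0004, -0.0003], 'force': [0.5972, 0.1979, -1.0881], 'finger_gap': 0.0177, 'gripper_force': 29.9704, 'q': [0.1254, 0.1849, 1.894, -0.0001, 1.0638, -0.0007]}
shift [ 0.8  0.1 48.6] turn -0.5 yaw 97.23 tilt [-1.1e-03 -2.0e-04 -1.0e+00]
side 1559 pitch deg -0.8640205148957226 roll -0.7093754512672795 top z at mid rel TCP -13.960346561498815
((118.81312561035156, -1.2882137298583984), (50.028282165527344, 97.4764175415039), 89.88128662109375) [164.66568481 167.53013517] [-26.09157755  23.01041718]
top 1178 pitch deg -0.7051738484551741 roll -0.23521128728490473 top z at mid rel TCP -14.445643577310177
((116.67278289794922, -2.0822486877441406), (51.49516296386719, 93.46253967285156), 89.47713470458984) [162.39932283 163.43937525] [-27.08108892  22.81491368]
```

Request:
{"name": "step_arm", "arguments": {"translation": [[1,0,15],[1,0,30],[1,0,42],[1,0,47],[1,0,47],[1,0,47]], "turn": [-0.5,-0.5,-0.5,-0.5,-0.5,-0.5], "claw": [0,0,0,0,0,0]}}

```text
t: 7.85
tool_pos: [0.5804, 0.0993, 0.0915]
orientation: [0.657, 0.754, -0.0, -0.0]
force: [0.1, -0.3, -1.0]
finger_gap: 0.0174
gripper_force: 30.0
```

```bash
python3 - <<'E'
from h import *
state();go(563,225,91,97.7)
c=robot.capture("side");save("ins",c["img"],(170,180,340,300),4.5)
E
```

```text
{'t': 7.85, 'tool_pos': [0.5804, 0.0993, 0.0915], 'orientation': [0.6568, 0.7541, -0.0001, -0.0001], 'force': [0.0936, -0.2826, -0.9912], 'finger_gap': 0.0174, 'gripper_force': 29.9703, 'q': [0.1272, 0.2362, 1.928, 0.0, 0.9776, -0.0105]}
shift [126.9  -0.    0.6] turn 0.2 yaw 97.89 tilt [-2.e-04 -0.e+00 -1.e+00]
```

View pics/ins.png

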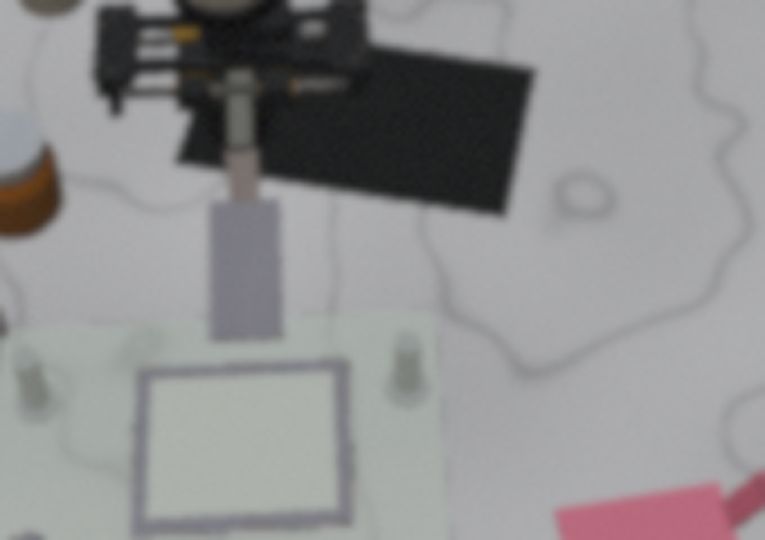

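The blade (x≈246) is centred on the mirror's near edge (135–350), just over the shelf. Inserting.

Request:
{"name": "step_arm", "arguments": {"translation": [[8,0,0],[18,0,0],[30,0,0],[42,0,0],[54,0,0],[66,0,0],[70,0,0],[70,0,0]], "turn": [0,0,0,0,0,0,0,0], "claw": [0,0,0,0,0,0,0,0]}}

```text
t: 8.7
tool_pos: [0.5705, 0.1695, 0.0916]
orientation: [0.656, 0.755, -0.0, -0.0]
force: [-0.3, -0.1, -1.6]
finger_gap: 0.0172
gripper_force: 30.0
```

Request:
{"name": "step_arm", "arguments": {"translation": [[10,0,0],[20,0,0],[30,0,0],[40,0,0],[50,0,0],[56,0,0],[56,0,0],[56,0,0]], "turn": [0,0,0,0,0,0,0,0], "claw": [0,0,0,0,0,0,0,0]}}

```text
t: 9.5
tool_pos: [0.563, 0.2242, 0.0917]
orientation: [0.657, 0.754, -0.0, 0.0]
force: [-0.4, -0.9, -1.2]
finger_gap: 0.0173
gripper_force: 30.0
```

```bash
cat >> h.py <<'E'
def mirror(zc,cam="top",n=3,M0=None):
    "mirror rect in tool frame & world from depth, plate top expected near zc(m)"
    s=robot.state();M=R.from_quat(s["orientation"]).as_matrix();o=np.array(s["tool_pos"])
    P=np.vstack([cloud(robot.capture(cam)).reshape(-1,3) for _ in range(n)]);L=(P-o)@M
    k=(L[:,0]>.04)&(L[:,0]<.2)&(abs(L[:,1])<.09)&(abs(P[:,2]-zc)<.007);q=P[k]
    A=np.c_[(L[k][:,0]-.118),L[k][:,1],np.ones(k.sum())];co=np.linalg.lstsq(A,q[:,2],rcond=None)[0]
    print(cam,k.sum(),"pitch,roll",np.round(np.degrees(co[:2]),2),"z",round(co[2]*1000,1))
    print(" tool frame",cv2.minAreaRect((L[k][:,:2]*1000).astype(np.float32)),"\n world",cv2.minAreaRect((q[:,:2]*1000).astype(np.float32)))
E
python3 - <<'E'
from h import *
state();go(563,225,91,97.7)
mirror(.084,"top");mirror(.084,"side")
E
```

```text
{'t': 9.5, 'tool_pos': [0.563, 0.2242, 0.0917], 'orientation': [0.6566, 0.7542, -0.0001, 0.0001], 'force': [-0.4203, -0.924, -1.2322], 'finger_gap': 0.0173, 'gripper_force': 29.9705, 'q': [0.338, 0.2655, 1.8905, -0.0003, 0.9857, 0.2]}
shift [0.8 0.1 0.7] turn 0.2 yaw 97.92 tilt [-1.e-04 -3.e-04 -1.e+00]
top 2108 pitch,roll [-0.09  0.05] z 84.0
 tool frame ((117.95697784423828, 4.289283752441406), (141.580078125, 135.36572265625), 84.73294067382812) 
 world ((551.0009765625, 341.6525573730469), (141.5795135498047, 135.3657684326172), 13.186345100402832)
side 5591 pitch,roll [ 0.22 -0.07] z 84.4
 tool frame ((118.76578521728516, -5.0837554931640625), (150.8012237548828, 157.01296997070312), 89.94438171386719) 
 world ((541.8328247070312, 340.713623046875), (150.80136108398438, 157.0110321044922), 7.920766353607178)
```

Request:
{"name": "step_arm", "arguments": {"translation": [[0,0,-2],[0,0,-4],[0,0,-6],[0,0,-8],[0,0,-10],[0,0,-13],[0,0,-16],[0,0,-16]], "turn": [0,0,0,0,0,0,0,0], "claw": [0,0,0,0,0,0,0,0]}}

```text
t: 10.6
tool_pos: [0.5633, 0.2242, 0.1083]
orientation: [0.657, 0.754, 0.0, 0.0]
force: [-0.5, 0.1, -2.4]
finger_gap: 0.0176
gripper_force: 30.0
```

```bash
python3 - <<'E'
from h import *
state()
mirror(.095,"top");mirror(.095,"side")
E
```

```text
{'t': 10.6, 'tool_pos': [0.5633, 0.2242, 0.1083], 'orientation': [0.6567, 0.7541, 0.0002, 0.0002], 'force': [-0.483, 0.1365, -2.3805], 'finger_gap': 0.0176, 'gripper_force': 30.0016, 'q': [0.3377, 0.2469, 1.8791, -0.0002, 1.0149, 0.1999]}
top 1007 pitch,roll [-2.22  0.11] z 90.8
 tool frame ((131.39337158203125, 8.581474304199219), (129.62576293945312, 132.23089599609375), 69.05439758300781) 
 world ((553.7608642578125, 355.4913024902344), (129.6269073486328, 132.2305145263672), 28.845447540283203)
side 3452 pitch,roll [-2.54 -0.05] z 90.5
 tool frame ((109.29521179199219, 1.1645050048828125), (137.22921752929688, 139.7732696533203), 0.759638786315918) 
 world ((549.1292114257812, 332.455810546875), (139.77273559570312, 137.2279510498047), 7.131367206573486)
```

```bash
sed -i 's/zc)<.007/zc)<W/; s/n=3,M0=None/n=3,W=.007/' h.py; python3 - <<'E'
from h import *
mirror(.092,"top",W=.017)
L=blade(cam="side",n=2)
for x in range(-40,190,10):
    k=(abs(L[:,0]-x)<4)&(abs(L[:,1])<(6 if x<50 else 40))&(abs(L[:,2]+8)<50);
    if k.sum()>5: print(x,k.sum(),np.round(np.percentile(L[k][:,2],[15,50,85]),1))
E
```

```text
top 2080 pitch,roll [-4.85  0.16] z 88.5
 tool frame ((124.7022476196289, 3.1991043090820312), (174.29226684570312, 144.78761291503906), 86.2278823852539) 
 world ((549.0292358398438, 347.97369384765625), (174.2932891845703, 144.78573608398438), 11.657417297363281)
-20 16 [27.9 29.3 31.6]
-10 8 [27.4 28.3 29.6]
0 18 [25.9 27.4 29.3]
10 17 [25.9 27.5 28.3]
20 19 [24.1 26.4 27.9]
30 40 [10.2 19.4 25.7]
40 41 [-6.6 -0.4  7.9]
50 101 [-18.9 -16.3 -11.5]
60 85 [-17.4 -15.2 -13. ]
70 137 [-16.8 -14.5 -11.9]
80 137 [-17.7 -15.5 -13.4]
90 138 [-18.6 -16.2 -13.4]
100 144 [-18.9 -17.2 -14.9]
110 144 [-19.9 -17.5 -15.7]
120 148 [-20.7 -18.7 -16.4]
130 149 [-22.1 -19.5 -17.1]
140 148 [-22.8 -20.2 -17.5]
150 146 [-23.5 -21.1 -19. ]
160 147 [-24.6 -21.8 -19.3]
170 165 [-26.3 -23.3 -21. ]
180 234 [-39.1 -35.8 -23.3]
```

Request:
{"name": "step_arm", "arguments": {"translation": [[0,0,0],[0,0,0],[0,0,0],[0,0,0],[0,0,0],[0,0,0],[0,0,0],[0,0,0]], "turn": [0,0,0,0,0,0,0,0], "claw": [0,0,0,0,0,0,0,0]}}

```text
t: 11.95
tool_pos: [0.563, 0.2241, 0.1077]
orientation: [0.657, 0.754, -0.0, -0.0]
force: [-0.2, -0.5, -3.0]
finger_gap: 0.0178
gripper_force: 30.0
```

```bash
cat >> h.py <<'E'
def prof(cam="side",n=3):
    L=blade(cam=cam,n=n)
    for nm,k in (("handle",(L[:,0]>-45)&(L[:,0]<28)&(abs(L[:,1])<7)&(abs(L[:,2]-27)<9)),("mirror",(L[:,0]>66)&(L[:,0]<168)&(abs(L[:,1])<62)&(abs(L[:,2]+16)<18))):
        q=L[k]
        p=np.polyfit(q[:,0],q[:,2],1)
        for _ in range(3):
            r=q[:,2]-np.polyval(p,q[:,0]);g=abs(r)<6;p=np.polyfit(q[g,0],q[g,2],1)
        print(nm,g.sum(),"pitch",round(np.degrees(np.arctan(p[0])),2),"z@0",round(p[1],1),"z@118",round(np.polyval(p,118),1))
E
python3 -c "
from h import *
state();prof('side');prof('top')"
```

```text
{'t': 11.95, 'tool_pos': [0.563, 0.2241, 0.1077], 'orientation': [0.6568, 0.7541, -0.0, -0.0], 'force': [-0.2247, -0.4661, -2.9726], 'finger_gap': 0.0178, 'gripper_force': 29.9969, 'q': [0.3377, 0.2475, 1.8797, -0.0, 1.0144, 0.2]}
handle 171 pitch -5.44 z@0 27.7 z@118 16.5
mirror 4203 pitch -4.81 z@0 -8.6 z@118 -18.5
handle 56 pitch 1.25 z@0 31.0 z@118 33.6
mirror 1515 pitch -4.96 z@0 -8.6 z@118 -18.8
```

Request:
{"name": "step_arm", "arguments": {"translation": [[0,0,-1],[0,0,-2],[0,0,-3],[0,0,-4],[0,0,-5],[0,0,-6],[0,0,-6],[0,0,-6]], "turn": [0,0,0,0,0,0,0,0], "claw": [0,0,0,0,0,0,0,0]}}

```text
t: 13.05
tool_pos: [0.5631, 0.2241, 0.1137]
orientation: [0.657, 0.754, -0.0, 0.0]
force: [-0.2, 0.2, -3.5]
finger_gap: 0.017
gripper_force: 30.0
```

```bash
python3 -c "
from h import *
F=[]
for _ in range(6): robot.capture('top');F.append(robot.state()['force'])
print(np.mean(F,0))
state();prof('side');prof('top')"
```

```text
[-0.19470367  0.09523553 -3.04482445]
{'t': 13.35, 'tool_pos': [0.5631, 0.224, 0.1137], 'orientation': [0.6568, 0.754, -0.0, 0.0], 'force': [0.0921, -1.0464, -2.4955], 'finger_gap': 0.0171, 'gripper_force': 29.9976, 'q': [0.3376, 0.2411, 1.8753, -0.0001, 1.0252, 0.2]}
handle 192 pitch -6.38 z@0 27.7 z@118 14.6
mirror 4288 pitch -6.95 z@0 -8.3 z@118 -22.7
handle 49 pitch -7.19 z@0 26.9 z@118 12.0
mirror 1501 pitch -6.86 z@0 -9.2 z@118 -23.3
```

Request:
{"name": "step_arm", "arguments": {"translation": [[0,0,3],[0,0,7],[0,0,11],[0,0,15],[0,0,18],[0,0,21],[0,0,24],[0,0,26]], "turn": [0,0,0,0,0,0,0,0], "claw": [0,0,0,0,0,0,0,0]}}

```text
t: 14.45
tool_pos: [0.5634, 0.2242, 0.0878]
orientation: [0.657, 0.754, 0.0, 0.0]
force: [0.2, -1.7, 1.0]
finger_gap: 0.0174
gripper_force: 30.0
```

Request:
{"name": "step_arm", "arguments": {"translation": [[0,0,1],[0,0,2],[0,0,2],[0,0,2]], "turn": [0,0,0,0], "claw": [0,0,0,0]}}

```text
t: 14.85
tool_pos: [0.5633, 0.2241, 0.0859]
orientation: [0.657, 0.754, 0.0, 0.0]
force: [-0.2, -1.9, 1.1]
finger_gap: 0.0176
gripper_force: 30.0
```

```bash
python3 -c "
from h import *
F=[]
for _ in range(4): robot.capture('top');s=robot.state();F.append(np.r_[s['force'],s['ft_torque']])
print(np.mean(F,0))
state();prof('side');prof('top')
mirror(.084,'top')
c=robot.capture('top');d=np.load('topm.npz')
"
```

```text
[ 0.30090775 -2.00926612  1.54813156 -0.02618685 -0.11469477  0.00564494]
{'t': 15.05, 'tool_pos': [0.5632, 0.2242, 0.0859], 'orientation': [0.6568, 0.7541, 0.0002, 0.0001], 'force': [-0.2692, -2.2369, 1.6181], 'finger_gap': 0.0171, 'gripper_force': 29.9985, 'q': [0.3377, 0.2722, 1.8943, -0.0, 0.9748, 0.2001]}
handle 175 pitch -0.74 z@0 27.9 z@118 26.4
mirror 3736 pitch -0.15 z@0 -1.2 z@118 -1.6
handle 53 pitch -5.53 z@0 24.1 z@118 12.7
mirror 1409 pitch 0.01 z@0 -2.1 z@118 -2.1
top 2005 pitch,roll [-0.27 -0.06] z 84.1
 tool frame ((120.98704528808594, 1.7164840698242188), (158.31292724609375, 135.34405517578125), 84.21794128417969) 
 world ((548.3392333984375, 344.2255859375), (158.31410217285156, 135.3441619873047), 13.667173385620117)
```

Request:
{"name": "step_arm", "arguments": {"translation": [[0,0,0],[0,0,0],[0,0,0],[10,0,0],[22,0,0],[22,0,0],[22,0,0]], "turn": [0,0,0,0,0,0,0], "claw": [0.32,0.32,0.32,0.32,0.32,0.32,0.32]}}

```text
t: 16.25
tool_pos: [0.5599, 0.2467, 0.0857]
orientation: [0.656, 0.755, -0.0, 0.0]
force: [0.1, 0.2, 0.6]
finger_gap: 0.0283
gripper_force: 0.0
```

```bash
python3 -c "
from h import *
state();prof('side')
L=blade(cam='side',n=2)
for x in range(-75,50,8):
    k=(abs(L[:,0]-x)<4)&(abs(L[:,1])<7)&(abs(L[:,2]-20)<30)
    if k.sum()>4: print(x,k.sum(),np.round(np.median(L[k][:,2]),1))
mirror(.084,'side')"
```

```text
{'t': 16.25, 'tool_pos': [0.5599, 0.2467, 0.0857], 'orientation': [0.6563, 0.7545, -0.0, 0.0], 'force': [0.0808, 0.2019, 0.5995], 'finger_gap': 0.0283, 'gripper_force': 0.0, 'q': [0.3743, 0.2822, 1.8816, -0.0001, 0.9778, 0.2354]}
handle 132 pitch -6.86 z@0 25.5 z@118 11.3
mirror 3359 pitch -0.2 z@0 -1.0 z@118 -1.4
-27 5 26.3
-19 15 28.9
-3 21 27.7
5 31 26.3
13 49 15.4
21 37 2.8
29 17 -6.9
37 11 -1.9
45 16 -1.6
side 5200 pitch,roll [-0.14 -0.03] z 84.5
 tool frame ((116.5283203125, 3.1929473876953125), (162.55984497070312, 152.99179077148438), 89.95503997802734) 
 world ((547.2339477539062, 361.56982421875), (162.55996704101562, 152.99130249023438), 7.919274806976318)
```

Request:
{"name": "step_arm", "arguments": {"translation": [[0,0,0],[0,0,0],[0,0,0],[0,0,0],[0,0,0],[0,0,-2],[0,0,-4],[0,0,-6]], "turn": [0,0,0,0,0,0,0,0], "claw": [0,0,0,0,0,0,0,0]}}

```text
t: 17.45
tool_pos: [0.5597, 0.2459, 0.0916]
orientation: [0.657, 0.754, -0.0, -0.0]
force: [0.6, 0.1, -1.5]
finger_gap: 0.0169
gripper_force: 54.5
```

Request:
{"name": "step_arm", "arguments": {"translation": [[0,0,-2],[0,0,-4],[0,0,-6],[0,0,-8],[0,0,-10],[0,0,-12],[0,0,-13],[0,0,-13]], "turn": [0,0,0,0,0,0,0,0], "claw": [0,0,0,0,0,0,0,0]}}

```text
t: 18.25
tool_pos: [0.5601, 0.2459, 0.1049]
orientation: [0.657, 0.754, 0.0, 0.0]
force: [-0.3, 0.1, -4.1]
finger_gap: 0.0176
gripper_force: 54.4
```

```bash
python3 -c "
from h import *
F=[]
for _ in range(4): robot.capture('top');s=robot.state();F.append(np.r_[s['force'],s['ft_torque']])
print(np.mean(F,0))
state();prof('side');prof('top')"
```

```text
[-0.22739035 -0.14472763 -3.22384794 -0.26709688 -0.14899933 -0.00533935]
{'t': 18.45, 'tool_pos': [0.56, 0.2458, 0.1046], 'orientation': [0.6568, 0.754, -0.0001, -0.0001], 'force': [-0.1923, -1.1151, -2.3873], 'finger_gap': 0.0169, 'gripper_force': 54.4311, 'q': [0.373, 0.2607, 1.8695, 0.0, 1.0117, 0.2354]}
handle 124 pitch -7.44 z@0 25.8 z@118 10.4
mirror 3700 pitch -2.4 z@0 -8.1 z@118 -13.1
handle 70 pitch -5.47 z@0 25.2 z@118 13.9
mirror 990 pitch -2.62 z@0 -8.2 z@118 -13.6
```

Now the mirror is fully off the shelf at about 2.5° tilt. I'll raise it gently.

Request:
{"name": "step_arm", "arguments": {"translation": [[0,0,-3],[0,0,-8],[0,0,-14],[0,0,-21],[0,0,-28],[0,0,-34],[0,0,-38],[0,0,-40]], "turn": [0,0,0,0,0,0,0,0], "claw": [0,0,0,0,0,0,0,0]}}

```text
t: 19.55
tool_pos: [0.5603, 0.246, 0.1455]
orientation: [0.657, 0.754, 0.0, 0.0]
force: [-0.0, 0.7, -3.9]
finger_gap: 0.0171
gripper_force: 54.0
```

```bash
python3 -c "
from h import *
state();prof('side');prof('top');mirror(.131,'top',W=.012);go(464.5,-406,145,76)"
```

```text
{'t': 19.55, 'tool_pos': [0.5603, 0.246, 0.1455], 'orientation': [0.6568, 0.7541, 0.0005, 0.0002], 'force': [-0.0361, 0.6905, -3.9059], 'finger_gap': 0.0171, 'gripper_force': 54.0033, 'q': [0.373, 0.2189, 1.8381, 0.0, 1.0836, 0.2353]}
handle 128 pitch -5.59 z@0 26.8 z@118 15.3
mirror 3865 pitch -2.44 z@0 -8.2 z@118 -13.3
handle 78 pitch -2.68 z@0 26.5 z@118 20.9
mirror 1259 pitch -2.81 z@0 -8.2 z@118 -14.0
top 1446 pitch,roll [-2.45 -0.01] z 130.7
 tool frame ((105.08741760253906, -9.739673614501953), (85.85630798339844, 106.04729461669922), 77.24523162841797) 
 world ((535.626220703125, 348.52227783203125), (85.8505859375, 106.04673767089844), 20.642534255981445)
shift [-6.326e+02 -1.839e+02 -4.000e-01] turn 21.9 yaw 97.89 tilt [-6.e-04 -2.e-04 -1.e+00]
```

Request:
{"name": "step_arm", "arguments": {"translation": [[-4,-1,-2],[-12,-4,-5],[-26,-8,-9],[-44,-13,-12],[-67,-20,-14],[-94,-27,-15],[-123,-36,-15],[-152,-44,-15]], "turn": [0,0,0,0,0,0,0,0], "claw": [0,0,0,0,0,0,0,0]}}

```text
t: 20.8
tool_pos: [0.5367, 0.0868, 0.1602]
orientation: [0.657, 0.754, 0.0, 0.0]
force: [0.1, 0.3, -4.4]
finger_gap: 0.0172
gripper_force: 54.0
```

Request:
{"name": "step_arm", "arguments": {"translation": [[-30,-9,0],[-60,-18,0],[-90,-26,0],[-120,-35,0],[-150,-44,0],[-180,-52,0],[-210,-61,0],[-240,-70,0]], "turn": [0,0,0,0,0,0,0,0], "claw": [0,0,0,0,0,0,0,0]}}

```text
t: 21.6
tool_pos: [0.4998, -0.1605, 0.1604]
orientation: [0.657, 0.754, 0.0, 0.001]
force: [-0.2, -0.3, -3.7]
finger_gap: 0.0172
gripper_force: 54.0
```

Request:
{"name": "step_arm", "arguments": {"translation": [[-30,-9,0],[-60,-18,0],[-88,-26,0],[-113,-33,0],[-134,-39,0],[-151,-44,0],[-163,-47,0],[-170,-49,0]], "turn": [0,0,0,0,0,0,0,0], "claw": [0,0,0,0,0,0,0,0]}}

```text
t: 22.4
tool_pos: [0.4752, -0.3344, 0.16]
orientation: [0.657, 0.754, 0.0, 0.0]
force: [-0.2, -0.0, -3.3]
finger_gap: 0.0173
gripper_force: 54.0
```

```bash
python3 -c "
from h import *
state();prof('side');go(462.5,-414,160,76)"
```

```text
{'t': 22.4, 'tool_pos': [0.4752, -0.3344, 0.16], 'orientation': [0.6573, 0.7537, 0.0, 0.0002], 'force': [-0.2128, -0.0473, -3.2672], 'finger_gap': 0.0173, 'gripper_force': 53.9863, 'q': [-0.6561, 0.1496, 1.8916, 0.0, 1.1, -0.7925]}
handle 105 pitch -1.64 z@0 27.8 z@118 24.4
mirror 1788 pitch -2.62 z@0 -7.7 z@118 -13.1
shift [-78.4 -24.1  -0.4] turn 21.9 yaw 97.86 tilt [-1.e-04  6.e-04 -1.e+00]
```

Request:
{"name": "step_arm", "arguments": {"translation": [[-5,-2,0],[-16,-5,0],[-30,-9,0],[-44,-14,0],[-58,-18,0],[-68,-21,0],[-75,-23,0],[-78,-24,0]], "turn": [1.5,4,7.5,11,15,18.5,21,21.9], "claw": [0,0,0,0,0,0,0,0]}}

```text
t: 23.35
tool_pos: [0.4626, -0.4147, 0.1596]
orientation: [0.789, 0.615, -0.0, 0.0]
force: [-0.4, 1.0, -2.8]
finger_gap: 0.0169
gripper_force: 54.0
```

Request:
{"name": "step_arm", "arguments": {"translation": [[0,0,0],[0,0,0],[0,0,0]], "turn": [0,0,0], "claw": [0,0,0]}}

```text
t: 23.65
tool_pos: [0.4627, -0.4133, 0.1596]
orientation: [0.788, 0.616, 0.0, -0.0]
force: [-0.4, -0.3, -3.5]
finger_gap: 0.0174
gripper_force: 54.0
```

```bash
python3 - <<'E'
from h import *
state();prof('side');go(462.5,-414,160,76)
for cam in("top","side"):
    ims=[robot.capture(cam) for _ in range(4)];c=ims[-1];c["depth"]=np.median([i["depth"] for i in ims],0)
    P=cloud(c);Z=P[...,2];s=robot.state();M=R.from_quat(s["orientation"]).as_matrix();L=(P-np.array(s["tool_pos"]))@M*1000
    k=(abs(-L[...,2]+.045*L[...,0]+8)<9)&(abs(L[...,1])<95)&(L[...,0]>26)&(L[...,0]<180)
    q=L[k][:,:2];w=P[k][:,:2]*1000;hist=np.percentile(q,[.5,99.5],axis=0)
    print(cam,k.sum(),np.median(q,0),hist.tolist())
    r=cv2.minAreaRect(q.astype(np.float32));print(r);print("world",cv2.minAreaRect(w.astype(np.float32)))
    np.savez("m_"+cam,img=c["img"],P=P)
    if cam=="side": save("carry",c["img"],(190,60,350,180),4.8)
E
```

```text
{'t': 23.65, 'tool_pos': [0.4627, -0.4133, 0.1596], 'orientation': [0.7879, 0.6158, 0.0, -0.0002], 'force': [-0.3896, -0.3261, -3.4606], 'finger_gap': 0.0174, 'gripper_force': 54.0059, 'q': [-0.7693, 0.2218, 1.8065, 0.0001, 1.1136, -0.5254]}
handle 73 pitch -4.26 z@0 27.0 z@118 18.2
mirror 1622 pitch -2.44 z@0 -7.8 z@118 -12.9
shift [-0.7 -0.1 -0.2] turn 0.0 yaw 76.02 tilt [ 0. -0. -1.]
top 1781 [91.9548838   0.55221981] [[26.682824066830715, -67.87730200668045], [152.7618825783138, 70.67066568856019]]
((89.61404418945312, 1.6455764770507812), (140.25880432128906, 127.02841186523438), 89.65805053710938)
world ((485.9747619628906, -327.0085144042969), (127.0283203125, 140.25889587402344), 76.34220886230469)
side 832 [97.17484895  0.4776232 ] [[26.505809249733645, -67.55612953863363], [155.26789435659776, 70.34309727554142]]
((91.30192565917969, 1.1646499633789062), (139.86451721191406, 130.55125427246094), 89.7667007446289)
world ((485.8655700683594, -325.3908386230469), (130.55105590820312, 139.8645782470703), 76.22252655029297)
```

View pics/carry.png

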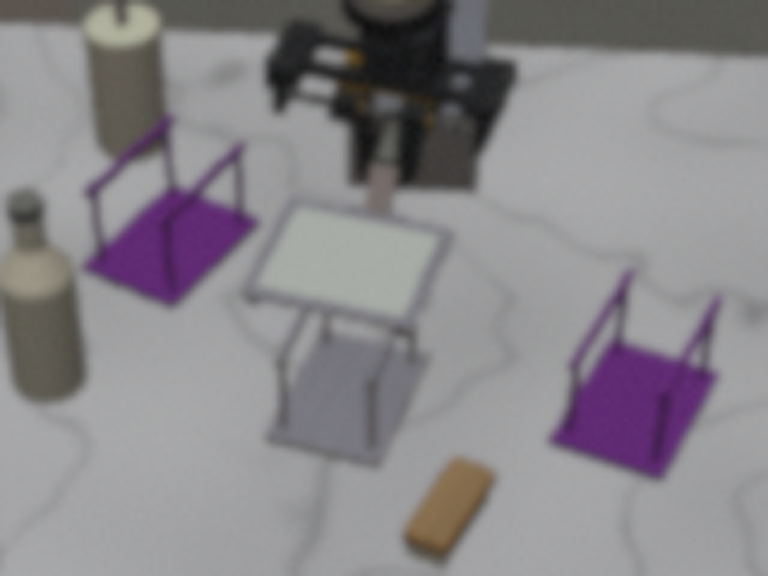

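Mirror level to about 2.5°, centred over the stand (rails visible below it at (300–410, 330)). Small correction, then lower.

Request:
{"name": "step_arm", "arguments": {"translation": [[2,-1.5,3],[2,-1.5,9],[2,-1.5,17],[2,-1.5,26],[2,-1.5,34],[2,-1.5,40],[2,-1.5,43],[2,-1.5,44]], "turn": [0,0,0,0,0,0,0,0], "claw": [0,0,0,0,0,0,0,0]}}

```text
t: 25.0
tool_pos: [0.4615, -0.4112, 0.115]
orientation: [0.788, 0.616, -0.0, -0.0]
force: [0.1, -0.7, -3.7]
finger_gap: 0.0172
gripper_force: 54.0
```

```bash
cat >> h.py <<'E'
def mfit(cam="top",b=8.0):
    ims=[robot.capture(cam) for _ in range(4)];c=ims[-1];c["depth"]=np.median([i["depth"] for i in ims],0)
    P=cloud(c);s=robot.state();M=R.from_quat(s["orientation"]).as_matrix();L=(P-np.array(s["tool_pos"]))@M*1000
    k=(abs(-L[...,2]+.045*L[...,0]+b)<9)&(abs(L[...,1])<95)&(L[...,0]>45)&(L[...,0]<180)
    q=L[k][:,:2];far=np.percentile(q[:,0],99.5);lo,hi=np.percentile(q[:,1],[.5,99.5])
    r=cv2.minAreaRect((P[k][:,:2]*1000).astype(np.float32))
    C=np.array(s["tool_pos"])*1000+M@np.array([far-60,(lo+hi)/2,0]);print(cam,k.sum(),"far",far,"lat",(lo+hi)/2,"centre",np.round(C[:2],1),"ang",round(r[2],1),"med z",np.median(P[k][:,2]))
E
python3 -c "
from h import *
state();prof('side');mfit('top');mfit('side')"
```

```text
{'t': 25.0, 'tool_pos': [0.4615, -0.4112, 0.115], 'orientation': [0.7881, 0.6156, -0.0001, -0.0005], 'force': [0.0791, -0.7084, -3.6646], 'finger_gap': 0.0172, 'gripper_force': 54.003, 'q': [-0.7682, 0.2613, 1.847, 0.0, 1.0342, -0.5236]}
handle 74 pitch -4.9 z@0 27.1 z@118 17.0
mirror 1549 pitch -2.34 z@0 -7.7 z@118 -12.5
top 1476 far 152.8091214322742 lat 1.3364494532783908 centre [ 485.7 -321.9] ang 76.3 med z 0.10399458719639842
side 738 far 155.48422242452696 lat 1.626034687875439 centre [ 486.4 -319.2] ang 77.1 med z 0.10380107838174202
```

Request:
{"name": "step_arm", "arguments": {"translation": [[0,0,2],[0,0,4],[0,0,5],[0,0,6],[0,0,7],[0,0,8],[0,0,9],[0,0,10]], "turn": [0,0,0,0,0,0,0,0], "claw": [0,0,0,0,0,0,0,0]}}

```text
t: 26.35
tool_pos: [0.4618, -0.4116, 0.1059]
orientation: [0.788, 0.616, 0.0, 0.0]
force: [0.7, -1.2, -2.4]
finger_gap: 0.0169
gripper_force: 53.7
```

Request:
{"name": "step_arm", "arguments": {"translation": [[0,0,1],[0,0,2],[0,0,3],[0,0,4],[0,0,6],[0,0,8],[0,0,8],[0,0,8]], "turn": [0,0,0,0,0,0,0,0], "claw": [0,0,0,0,0,0,0,0]}}

```text
t: 27.15
tool_pos: [0.4616, -0.4113, 0.0976]
orientation: [0.788, 0.616, 0.0, -0.0]
force: [-0.1, 0.4, -1.9]
finger_gap: 0.0169
gripper_force: 53.5
```

```bash
python3 -c "
from h import *
state();prof('side');mfit('top',-2);mfit('side',-2);go(0,0,0,76)"
```

```text
{'t': 27.15, 'tool_pos': [0.4616, -0.4113, 0.0976], 'orientation': [0.7881, 0.6156, 0.0, -0.0001], 'force': [-0.1241, 0.4277, -1.9155], 'finger_gap': 0.0169, 'gripper_force': 53.5423, 'q': [-0.7682, 0.28, 1.8594, 0.0001, 1.0025, -0.5236]}
handle 60 pitch -2.76 z@0 27.2 z@118 21.6
mirror 1488 pitch -0.29 z@0 -2.3 z@118 -2.9
top 1449 far 154.11565238826492 lat 1.5978308010667277 centre [ 486.  -320.5] ang 76.5 med z 0.09497867106161273
side 719 far 157.83582323063104 lat 1.1833468748403035 centre [ 486.5 -316.8] ang 76.3 med z 0.09487675564711773
shift [ 287.3 -547.6   97.7] turn -0.0 yaw 75.99 tilt [ 0.  0. -1.]
```

Request:
{"name": "step_arm", "arguments": {"translation": [[-3,0,0],[-10,0,0],[-20,0,0],[-32,0,0],[-45,0,0],[-58,0,0],[-70,0,0],[-80,0,0]], "turn": [0,0,0,0,0,0,0,0], "claw": [0,0,0,0,0,0,0,0]}}

```text
t: 28.5
tool_pos: [0.4419, -0.4904, 0.0977]
orientation: [0.788, 0.615, -0.0, 0.0]
force: [-0.2, 0.3, -1.0]
finger_gap: 0.0175
gripper_force: 53.5
```

Request:
{"name": "step_arm", "arguments": {"translation": [[-8,0,0],[-16,0,0],[-24,0,0],[-31,0,0],[-36,0,0],[-37,0,0],[-37,0,0]], "turn": [0,0,0,0,0,0,0], "claw": [0,0,0,0,0,0,0]}}

```text
t: 29.2
tool_pos: [0.4333, -0.5249, 0.0977]
orientation: [0.788, 0.616, 0.0, -0.0]
force: [-0.1, 0.7, -1.2]
finger_gap: 0.0168
gripper_force: 53.5
```

```bash
python3 -c "
from h import *
state()
c=robot.capture('side');P=cloud(c)
save('wd',c['img'],(190,30,350,150),4.8)
k=(abs(P[...,2]-.094)<.006)&(abs(P[...,0]-.486)<.1)&(abs(P[...,1]+.32)<.1);print(cv2.minAreaRect((P[k][:,:2]*1000).astype(np.float32)))"
```

```text
{'t': 29.2, 'tool_pos': [0.4333, -0.5249, 0.0977], 'orientation': [0.7881, 0.6155, 0.0001, -0.0001], 'force': [-0.1087, 0.7252, -1.2201], 'finger_gap': 0.0168, 'gripper_force': 53.5414, 'q': [-0.9174, 0.3862, 1.716, 0.0001, 1.0395, -0.6727]}
((482.52337646484375, -336.8440246582031), (168.52125549316406, 140.89320373535156), 77.60550689697266)
```

View pics/wd.png

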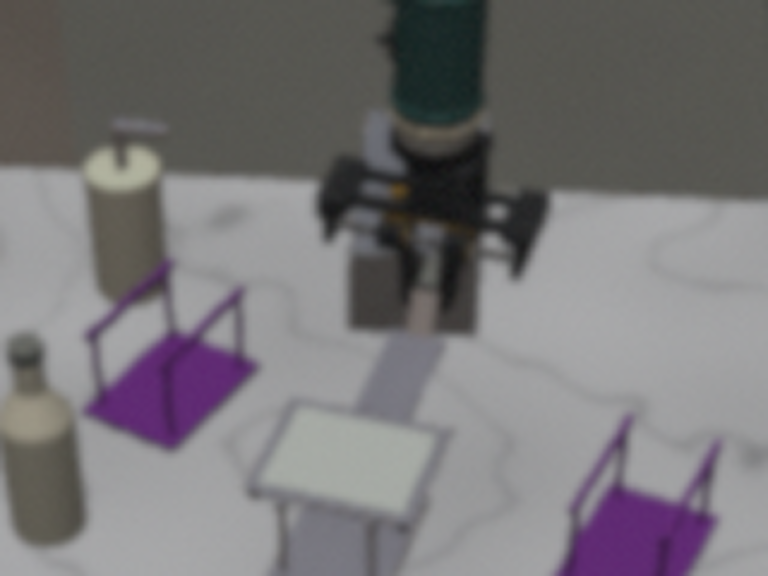

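Request:
{"name": "step_arm", "arguments": {"translation": [[-2,0,0],[-4,0,0],[-4,0,0],[-4,0,-3],[-4,0,-6],[-4,0,-9],[-4,0,-12]], "turn": [0,0,0,0,0,0,0], "claw": [0,0,0,0,0,0,0]}}

```text
t: 29.95
tool_pos: [0.4325, -0.5289, 0.1102]
orientation: [0.788, 0.616, -0.0, 0.0]
force: [0.1, 0.9, -1.8]
finger_gap: 0.0174
gripper_force: 53.5
```

```bash
python3 -c "
from h import *
state()
mfit0=None
L=blade(cam='top',n=3)
for x in range(60,190,6):
    k=(abs(L[:,0]-x)<3)&(abs(L[:,1])<20)&(L[:,2]>-40)
    print(x,k.sum(),np.round(np.median(L[k][:,2]),1) if k.sum() else '')"
```

```text
{'t': 29.95, 'tool_pos': [0.4325, -0.5289, 0.1102], 'orientation': [0.7881, 0.6156, -0.0, 0.0002], 'force': [0.1401, 0.9323, -1.8162], 'finger_gap': 0.0174, 'gripper_force': 53.5422, 'q': [-0.9218, 0.3779, 1.7021, 0.0, 1.0613, -0.6773]}
60 223 365.3
66 237 342.4
72 164 369.4
78 135 -8.2
84 100 -11.1
90 82 -12.9
96 74 -13.3
102 67 -13.9
108 66 -13.7
114 71 -13.4
120 68 -13.7
126 68 -13.4
132 72 -14.2
138 69 -13.1
144 4 -13.3
150 0 
156 51 -15.3
162 63 -15.7
168 76 -16.1
174 67 -15.1
180 68 -15.5
186 66 -14.9
```

Request:
{"name": "step_arm", "arguments": {"translation": [[0,0,-20],[0,0,-50],[0,0,-85],[0,0,-100],[0,0,-100]], "turn": [0,0,0,0,0], "claw": [0,0,0,0,0]}}

```text
t: 30.6
tool_pos: [0.4336, -0.5304, 0.2133]
orientation: [0.788, 0.616, -0.0, 0.003]
force: [0.4, -0.3, 0.4]
finger_gap: 0.017
gripper_force: 53.5
```

```bash
python3 -c "
from h import *
state();go(467,6,210,-4)"
```

```text
{'t': 30.6, 'tool_pos': [0.4336, -0.5304, 0.2133], 'orientation': [0.7881, 0.6156, -0.0, 0.0032], 'force': [0.3865, -0.2758, 0.4279], 'finger_gap': 0.017, 'gripper_force': 53.5398, 'q': [-0.9218, 0.2942, 1.6131, -0.0, 1.2279, -0.6773]}
shift [528.5 -97.5   0.7] turn 80.0 yaw 75.99 tilt [ 0.0038 -0.0051 -1.    ]
```

Request:
{"name": "step_arm", "arguments": {"translation": [[10,-2,0],[35,-6,0],[70,-13,0],[105,-19,0],[140,-26,0],[175,-32,0],[210,-39,0],[245,-45,0]], "turn": [2,6,11,16,21,26,31,36], "claw": [0,0,0,0,0,0,0,0]}}

```text
t: 31.4
tool_pos: [0.4467, -0.278, 0.2071]
orientation: [0.94, 0.34, -0.001, -0.002]
force: [-0.3, 0.5, -1.8]
finger_gap: 0.0173
gripper_force: 53.5
```

```bash
python3 -c "
from h import *
state();go(467,6,210,-4)"
```

```text
{'t': 31.4, 'tool_pos': [0.4467, -0.278, 0.2071], 'orientation': [0.9404, 0.3401, -0.0011, -0.0016], 'force': [-0.3169, 0.4701, -1.793], 'finger_gap': 0.0173, 'gripper_force': 53.534, 'q': [-0.6041, 0.007, 1.9535, 0.0001, 1.1849, 0.2727]}
shift [ 197.3 -205.3   -2.3] turn 43.8 yaw 39.76 tilt [-0.0031  0.0022 -1.    ]
```

Request:
{"name": "step_arm", "arguments": {"translation": [[25,-26,0],[50,-52,0],[76,-79,0],[102,-106,0],[128,-133,0],[154,-160,0],[178,-185,0],[197,-205,0]], "turn": [6,12,18,24,30,36,41,43.8], "claw": [0,0,0,0,0,0,0,0]}}

```text
t: 32.2
tool_pos: [0.4656, 0.0054, 0.2074]
orientation: [0.999, -0.034, -0.002, -0.0]
force: [0.7, 0.6, -1.9]
finger_gap: 0.0171
gripper_force: 53.5
```

Request:
{"name": "step_arm", "arguments": {"translation": [[0,0,0],[0,0,30],[0,0,70],[0,0,110],[0,0,140],[0,0,160],[0,0,170],[0,0,170]], "turn": [0,0,0,0,0,0,0,0], "claw": [0,0,0,0,0,0,0,0]}}

```text
t: 33.0
tool_pos: [0.4649, 0.003, 0.0374]
orientation: [0.999, -0.033, -0.003, 0.0]
force: [-0.3, 0.6, -0.7]
finger_gap: 0.0172
gripper_force: 53.5
```

```bash
python3 -c "
from h import *
state();go(467,6,18.7,-4)
L=blade(cam='side',n=3)
k=(L[:,0]>40)&(L[:,0]<135)&(abs(L[:,1])<20)&(abs(L[:,2]+13)<8);p=np.polyfit(L[k][:,0],L[k][:,2],1);print(k.sum(),np.degrees(p[0]),np.polyval(p,[30,143]))"
```

```text
{'t': 33.0, 'tool_pos': [0.4649, 0.003, 0.0374], 'orientation': [0.9994, -0.0333, -0.0025, 0.0001], 'force': [-0.2653, 0.6021, -0.7297], 'finger_gap': 0.0172, 'gripper_force': 53.5447, 'q': [-0.047, 0.0971, 2.2158, -0.0003, 0.8338, 1.5907]}
shift [ 2.  -3.2 18.7] turn 0.2 yaw -3.82 tilt [-0.0051  0.     -1.    ]
608 -0.5547837648705842 [-11.72446597 -12.81862275]
```

Request:
{"name": "step_arm", "arguments": {"translation": [[2,0,5],[2,0,10],[2,0,14],[2,0,17],[2,0,18.5],[2,0,19],[2,0,19],[2,0,19]], "turn": [0,0,0,0,0,0,0,0], "claw": [0,0,0,0,0,0,0,0]}}

```text
t: 33.95
tool_pos: [0.4693, 0.0033, 0.0208]
orientation: [0.999, -0.033, 0.0, 0.0]
force: [-1.2, 0.4, -1.3]
finger_gap: 0.0175
gripper_force: 53.5
```

Request:
{"name": "step_arm", "arguments": {"translation": [[0,0,0],[0,0,0],[0,0,0],[0,0,0],[0,0,-8],[0,0,-30],[0,0,-70],[0,0,-110]], "turn": [0,0,0,0,0,0,0,0], "claw": [0.6,0.6,0.6,0.6,0.6,0.6,0.6,0.6]}}

```text
t: 34.75
tool_pos: [0.4684, 0.0034, 0.1318]
orientation: [0.999, -0.033, -0.001, -0.0]
force: [0.9, -0.9, -0.2]
finger_gap: 0.0525
gripper_force: 0.0
```

Request:
{"name": "step_arm", "arguments": {"translation": [[0,0,-40],[-20,0,-80],[-20,40,-80],[-20,90,-80],[-20,140,-80],[-20,190,-80],[-20,200,-80],[-20,200,-80]], "turn": [0,0,0,0,0,0,0,0], "claw": [0.6,0.6,0.6,0.6,0.6,0.6,0.6,0.6]}}

```text
t: 35.55
tool_pos: [0.4357, -0.1963, 0.2111]
orientation: [0.999, -0.035, 0.0, -0.0]
force: [0.2, 0.4, -0.1]
finger_gap: 0.0531
gripper_force: 0.0
```

```bash
python3 - <<'E'
from h import *
state()
ims=[robot.capture("side") for _ in range(3)];c=ims[-1];P=cloud(c)
save("end",c["img"],(150,70,350,250),3.2)
def f(P,x,y,z,r=.1,w=.006):
    k=(abs(P[...,2]-z)<w)&(abs(P[...,0]-x)<r)&(abs(P[...,1]-y)<r);print(k.sum(),cv2.minAreaRect((P[k][:,:2]*1000).astype(np.float32)),np.median(P[k][:,2]))
f(P,.486,-.32,.094)
c=robot.capture("top");P=cloud(c);f(P,.486,-.32,.094)
g=c["img"].mean(2);rect(c,g>70,(250,147,283,190),.0055,"blade");rect(c,g>70,(259,189,275,217),.046,"handle")
k=(P[...,0]>.53)&(P[...,0]<.6)&(abs(P[...,1])<.02);print(np.median(P[k][:,2]))
E
```

```text
{'t': 35.55, 'tool_pos': [0.4357, -0.1963, 0.2111], 'orientation': [0.9994, -0.0351, 0.0002, -0.0], 'force': [0.2305, 0.4304, -0.0953], 'finger_gap': 0.0531, 'gripper_force': 0.0, 'q': [-0.4756, -0.0952, 2.0436, 0.0002, 1.1929, 1.1653]}
518 ((487.2461242675781, -314.5638732910156), (128.35585021972656, 141.15037536621094), 75.57723999023438) 0.0947382686900008
91 ((491.6279296875, -371.2330627441406), (156.67581176757812, 65.45228576660156), 15.678555488586426) 0.09478929179118523
blade c [549.3  -3.6] size [ 54.6 138.5] ang 86.1
handle c [440.8   3.2] size [21.  78.6] ang 84.9
0.005909437668977335
```

View pics/end.png

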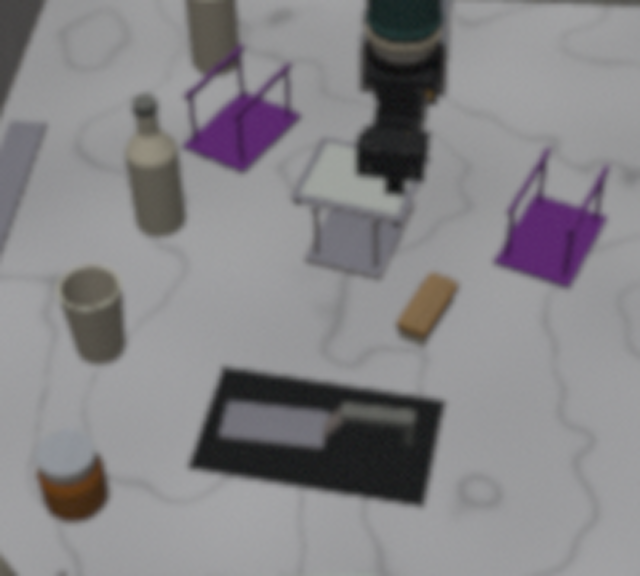

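The scraper lies flat on the mat (about (315,425)) and the mirror sits level on the grey stand (about (350,180)). Everything else is in its place.

```bash
python3 -c "
from bench import robot
print(robot.hand_in())"
```

```text
the job is handed in; nothing more can be done
None
```

I've handed the job in: the mirror sits level and centred on the grey stand, to within about 2 mm as measured. The blade is out and the scraper lies flat on the mat. The wrist couldn't reach mid-table entry, so I loaded the stand from its far end, leaving the mirror turned 180° about vertical. A first lift slipped in the grip, tilting the mirror about 7° with its far end on the shelf, before I regripped.

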